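Scan in a label roll and hold the labeller's tension arm back for threading

ROBOT

A 7-joint arm with a two-finger parallel gripper is mounted at the origin on the work surface. World frame = base frame: x ahead of the robot, y to its left, z up, the work surface at z = 0. Lengths are in m, angles in rad, forces in N, time in s.
With the tool pointing down it reaches from about 0.4 to 0.875 m from the base axis. Payload 6.5 kg.
Tool frame: the origin (TCP) lies midway between the tips of the shut fingers; the grasp point (between the pads) lies 19 mm behind it (manip.pinch_z is the distance from the TCP to the grasp point, in m); x points along the fingers, y is the direction in which the jaws open and shut, and the axes are right-handed (so a half turn about x gives the same grasp; the last joint's range is limited). The gripper opens to 88 mm and grips with 3 to 60 N. Pads are 18 mm wide; open, the fingers measure 123 mm over their backs; the gripper's body (75 mm by 187 mm) begins 45 mm behind the grasp point.
Start: joints at [-1.4, 0.536, -0.004, 1.538, 0.003, 1.067, -0.071], TCP at [0.152, 0.632, 0.239] pointing down, gripper open.
Joint ranges: [-2.7, 2.7], [-0.37, 2.16], [-1.27, 1.26], [0.24, 2.4], [-1.31, 4.45], [0.19, 1.91], [-2.76, 2.76]. Speed limits (rad/s): [2.39, 2.39, 3.14, 3.14, 3.14, 3.14, 3.14].

INTERFACE

Orientations are given as a unit quaternion [w, x, y, z].
In Python, from bench import manip gives the robot as it stands. Calls block until the motion is done:
- manip.movep(position, orientation): joint-space move of the TCP to a pose.
- manip.move_straight(position, attitude=None, vel=0.15, threshold=None): straight line of the TCP; attitude=None keeps the orientation; vel is the mean speed in m/s. With threshold (N) it stops when the force on the tool has changed by that much, and returns True; else False.
- manip.set_joints(angles): joint-space move.
- manip.set_gripper(opening, squeeze=None): finger opening in m; squeeze is the grip in N (None keeps the last); returns when the fingers have stopped.
- manip.wait(seconds).
- manip.inverse_kinematics(position, orientation): joint angles nearest the present ones, or None.
- manip.read_state(): the state.
- manip.snapshot(name): name is "side" or "top" or "wrist"; returns a dict with "frame" (400x640x3 uint8, red, green, blue), "fx", "fy", "cx", "cy" (pixels), "extrinsics" (4x4, takes a point from world to camera coordinates). Camera axes: x right, y up, looking along -z (the intrinsics and any distortion apply to the point x, -y, -z); pixel columns grow to the right and rows downward; lengths in m; the calibration is good to about 2 mm. A picture is of the moment at which its call begins. There is no depth.
A pose or a line that the arm cannot do raises manip.PlanningError and nothing moves.
- manip.hand_in(): hands the job in, once; it reports no verdict.
Trained networks look in a picture, given as the dict that the camera call returned (one of the last four; its "shot" number tells which), for a name from the list of things; names that differ only in an ending like _2 or _b are one class to them, and where a whole thing is asked for, a point or a joint stands for the part that bears it (a point fixed in the world has none). Each returns a list of dicts, best first, with "score" (0 to 1); they miss things now and then, are a little off and sometimes report something else, mostly with a low value. They report only what shows in the picture. A call takes as long as a camera call. They do not tell look-alikes from the thing itself.
- manip.spot_in(picture, query): "centre" ([row, column] in pixels, amid what is visible of it).
- manip.masks_of(picture, query): "region" (400x640 bool, what is visible of it) and "centre" ([row, column] in pixels, amid what is visible of it).
- manip.place_of(picture, query): "centre" ([row, column] in pixels: a listed point, or the origin of a listed thing).
The state is a dict: "clock": time; "q": joint angles; "joint_vel": joint speeds; "effort": joint torques, N m; "position": TCP position; "ee_rot": TCP orientation; "force": force on the tool from outside, world axes, zero at the start; "torque": the same for the moment, N m; "opening": finger opening in m.
Only numpy, scipy, OpenCV 4.12 (cv2) and the standard library are available. Lean on these libraries where they do the work, as an engineer would, in place of code of your own. Each camera call takes 0.05 s, during which the arm holds its last target. There are 200 camera calls.

TASK

I have put a new roll of labels on the bench labeller. Lift the stick scanner out of its cradle, point it straight down at the barcode on the roll from 5 to 10 cm above it and keep it still for two seconds, then stand the scanner back down in its cradle without dropping it. Next push the labeller's sprung tension arm right back past the third and last click of its ratchet and finish while still holding it there with the fingers, clear of the last tooth so that your hand and not the pawl carries the spring while I thread the labels; do not disturb the other things on the bench.

Things in the scene. Friction and masses are not known exactly. Their poses are not given: they have to be found in the camera images.
- labeller: bench labeller, fixed: white housing, aluminium deck 370 x 470 mm, its top 60 mm above the bench. Origin: centre of its underside, on the bench; z up; front (control panel) to its own -x, label roll towards its +y, tension arm towards its -y end. Nothing on the deck is higher than 132 mm above the bench. Guide rollers 28 mm across stand at (-140, -20) and (95, -205) mm in this frame
- barcode (a point): centre of the barcode label (34 x 52 mm, white with black bars) on the flat top of the label roll, 113 mm above the bench, facing up. The paper roll is 170 mm across and lies on a stiffly turning reel with its axis at (-20, 110) mm in the labeller's frame; the hub and its pin at the roll's centre stand 19 mm above the paper
- scanner: loose light grey cordless stick scanner, about 0.17 kg, 151 mm tall, standing nose down in its cradle. Origin: centre of the reading window in its underside; z runs up the stick, it reads along its own -z. Head 44 (x) x 50 (y) mm, up to 46 mm above the origin; above that a straight flat-sided handle 30 (x) x 36 (y) mm to grip, up to 151 mm
- scanner_cradle: cradle of the scanner, fixed: open-topped grey box 66 (x) x 74 (y) x 48 mm high, walls 5 mm, inside floor 5 mm above its origin, on a flat foot 100 x 96 mm. Origin: centre of its underside, on the bench, z up. The scanner stands in its middle with the same heading, 6 to 7 mm free all round
- tension_arm: sprung tension arm of the labeller, a flat aluminium bar low over the deck swinging level about an upright pivot, with an upright grey idler roller at its free end. Origin on the pivot axis at deck height (60 mm above the bench), z up, x along the bar to the roller
- pivot (a point): point on the pivot axis of the tension arm, 72 mm above the bench
- roller_mid (a point): centre of the idler roller on the tension arm, 98 mm above the bench, 125 mm from the pivot axis. The roller is 28 mm across, turns freely and reaches from 76 to 123 mm above the bench (below it a flange 32 mm across), its pin to 128 mm; the bar's top is 71 mm above the bench. 45 mm all round the roller is free at roller height, all along its swing
- swing (a joint): swing of the tension arm, rad: 0 at rest, grows as it is pushed back, clockwise seen from above (roller towards the label roll), to 1.12 at the rear stop. A spring drives it to 0: 5 N at the roller at rest, 9 N at the rear, up to 12 N over teeth. Clicks near 0.28, 0.56 and 0.83; let go after the third it springs back onto the tooth at about 0.82; above 0.90 the hand carries the spring
- pawl (a joint): lift of the spring-loaded pawl slider (steel slide with a black pull knob, pointing at the arm's pivot) in m: 0 when down between the teeth, about 0.005 on a tooth tip; it falls back to 0 at each click
- dish_stack: bystander: stack of four culture dishes, 91 mm across, 60 mm high; origin at its underside
- media_jar: bystander: glass media jar with a white cap, 72 mm across, 95 mm high; origin at its underside
- marker_pen: bystander: black marker pen, about 135 mm long, lying; origin at its underside
- spare_roll: bystander: spare label roll lying flat, 120 mm across, 40 mm high; origin at its underside
- sample_pot: bystander: small clear pot with a white cap standing on the labeller's deck near its rear edge, 42 mm across, 52 mm high; origin at its underside
- forceps: bystander: steel forceps lying, 130 mm long, 8 mm high; origin at its underside
- tube_rack: bystander: white rack of capped tubes, 60 x 180 x 102 mm; origin at its underside
There are look-alikes about, which are no part of the job. Leave any orange or red look-alike of the scanner_cradle alone.

How it is judged:
By the outcome, as a careful person would: the job done as asked, in the order asked, and still so for the second after the job is handed in, while the arm keeps its last pose, push and grip.
It also fails if it takes over 64 s, if anything falls off the work surface, if the arm or the gripper's body presses on something with over 40 N, if the wrist force passes 120 N, or if a joint passes its speed limit or range.

## Working session

There is one attempt and no reset: what is moved stays moved. The work goes in short steps, each a Python script; the robot and the scene stay as the last script left them, time stands still between calls to the robot, and variables do not carry over. Pictures are saved under pics/ and viewed, about 8 in all and at most 12, crops included, and the job is handed in when it is done.

```bash
ls; mkdir -p pics; cat > h.py <<'E'
import numpy as np, cv2
from bench import manip
def snap(n,f=None):
    p=manip.snapshot(n)
    if f: cv2.imwrite('pics/'+f,cv2.cvtColor(p['frame'],cv2.COLOR_RGB2BGR))
    return p
def ray(p,rc):
    E=np.array(p['extrinsics']); R=E[:3,:3]; t=E[:3,3]
    d=np.array([(rc[1]-p['cx'])/p['fx'],-(rc[0]-p['cy'])/p['fy'],-1.])
    return -R.T@t, R.T@d
def at_z(p,rc,z):
    o,d=ray(p,rc); return o+d*(z-o[2])/d[2]
def proj(p,X):
    E=np.array(p['extrinsics']); c=E[:3,:3]@np.array(X)+E[:3,3]
    return np.array([p['cy']+p['fy']*(-c[1])/(-c[2]), p['cx']+p['fx']*c[0]/(-c[2])])
def tri(obs):
    A=np.zeros((3,3));b=np.zeros(3)
    for p,rc in obs:
        o,d=ray(p,rc); d=d/np.linalg.norm(d); M=np.eye(3)-np.outer(d,d); A+=M;b+=M@o
    return np.linalg.solve(A,b)
E
python3 - <<'E'
from h import *
P={n:snap(n,n+'0.png') for n in('top','side')}
for n,p in P.items():
    print(n,[k for k in p if k not in('frame','extrinsics')],p['fx'],p['cx'],p['cy'],np.round(ray(p,(200,320)),3))
    print({k:p[k] for k in p if k not in('frame','extrinsics')} )
    for q,z in dict(labeller=0,barcode=.113,scanner=.005,scanner_cradle=0,pivot=.072,roller_mid=.098,tension_arm=.06,pawl=.07,sample_pot=.06,dish_stack=0,media_jar=0,marker_pen=0,spare_roll=0,forceps=0,tube_rack=0).items():
        for r in manip.place_of(p,q)[:3]: print(n,q,round(r['score'],2),np.round(r['centre']),np.round(at_z(p,r['centre'],z),3))
print(manip.read_state())
E
```

```text
pics
top ['fx', 'fy', 'cx', 'cy', 'shot'] 364.2302606774207 317.92785886169213 199.40422967831114 [[ 0.275 -0.     1.164]
 [ 0.21  -0.026 -0.977]]
{'fx': 364.2302606774207, 'fy': 364.2302606774207, 'cx': 317.92785886169213, 'cy': 199.40422967831114, 'shot': 1}
top labeller 0.78 [181. 281.] [0.604 0.091 0.   ]
top barcode 0.78 [206. 229.] [0.514 0.241 0.113]
top scanner_cradle 0.71 [217. 425.] [ 0.428 -0.361  0.   ]
top scanner_cradle 0.64 [276. 460.] [ 0.232 -0.438  0.   ]
top pivot 0.61 [150. 304.] [0.676 0.001 0.072]
top roller_mid 0.63 [168. 340.] [ 0.595 -0.101  0.098]
top roller_mid 0.58 [216. 423.] [ 0.417 -0.326  0.098]
top tension_arm 0.95 [151. 304.] [0.678 0.002 0.06 ]Traceback (most recent call last):
  File "<stdin>", line 7, in <module>
ValueError: it knows: barcode, dish_stack, forceps, labeller, marker_pen, media_jar, pivot, roller_mid, sample_pot, scanner, scanner_cradle, spare_roll, tension_arm, tube_rack
```

```bash
python3 - <<'E'
from h import *
P={n:snap(n,n+'0.png') for n in('side','top')}
for n,p in P.items():
    print(n,p['fx'],np.round(ray(p,(200,320)),3))
    for q,z in dict(labeller=0,barcode=.113,scanner=.005,scanner_cradle=0,pivot=.072,roller_mid=.098,tension_arm=.06,sample_pot=.06,dish_stack=0,media_jar=0,marker_pen=0,spare_roll=0,forceps=0,tube_rack=0).items():
        for r in manip.place_of(p,q)[:3]: print(n,q,round(r['score'],2),np.round(r['centre']),np.round(at_z(p,r['centre'],z),3))
s=manip.read_state();print(s['clock'],s['position'],s['ee_rot'])
cv2.imwrite('pics/both0.png',np.vstack([cv2.resize(cv2.cvtColor(P[n]['frame'],cv2.COLOR_RGB2BGR),(480,300)) for n in P]))
E
```

```text
side 449.5919805688558 [[ 0.128 -1.205  0.833]
 [ 0.267  0.818 -0.51 ]]
side labeller 0.83 [205. 334.] [0.6  0.08 0.  ]
side barcode 0.84 [163. 299.] [0.517 0.227 0.113]
side scanner 0.58 [297. 333.] [ 0.432 -0.366  0.005]
side scanner 0.58 [283. 279.] [ 0.312 -0.264  0.005]
side scanner_cradle 0.96 [299. 331.] [ 0.427 -0.367  0.   ]
side scanner_cradle 0.79 [337. 267.] [ 0.239 -0.438  0.   ]
side scanner_cradle 0.76 [250. 430.] [ 0.783 -0.265  0.   ]
side pivot 0.81 [195. 364.] [ 0.676 -0.007  0.072]
side pivot 0.53 [187. 236.] [0.278 0.203 0.072]
side roller_mid 0.88 [206. 350.] [ 0.59  -0.092  0.098]
side tension_arm 0.73 [200. 364.] [ 0.672 -0.013  0.06 ]
side sample_pot 0.75 [174. 363.] [0.744 0.16  0.06 ]
side dish_stack 0.65 [287. 410.] [ 0.645 -0.393  0.   ]
side media_jar 0.63 [178. 364.] [0.779 0.23  0.   ]
side marker_pen 0.68 [288. 279.] [ 0.308 -0.278  0.   ]
side marker_pen 0.68 [298. 330.] [ 0.426 -0.363  0.   ]
side marker_pen 0.18 [354. 330.] [ 0.363 -0.534  0.   ]
side spare_roll 0.89 [164. 248.] [0.373 0.517 0.   ]
side forceps 0.63 [188. 236.] [0.293 0.33  0.   ]

[... 362 characters left out ...]
 379.] [ 0.767 -0.263  0.   ]
top scanner_cradle 0.62 [216. 424.] [ 0.43  -0.359  0.   ]
top pivot 0.59 [149. 304.] [0.679 0.001 0.072]
top roller_mid 0.76 [168. 340.] [ 0.594 -0.1    0.098]
top tension_arm 0.87 [153. 304.] [0.669 0.002 0.06 ]
top sample_pot 0.49 [144. 255.] [0.719 0.157 0.06 ]
top media_jar 0.93 [229. 483.] [ 0.368 -0.54   0.   ]
top marker_pen 0.69 [257. 409.] [ 0.307 -0.287  0.   ]
top spare_roll 0.63 [268. 152.] [0.371 0.521 0.   ]
top forceps 0.69 [291. 215.] [0.275 0.327 0.   ]
top tube_rack 0.77 [197. 153.] [0.599 0.511 0.   ]
top tube_rack 0.35 [261. 410.] [ 0.294 -0.289  0.   ]
1.95 [0.15247716 0.63185223 0.23872738] [ 0.70216848  0.08351762  0.70214791 -0.08350179]
```

View pics/top0.png

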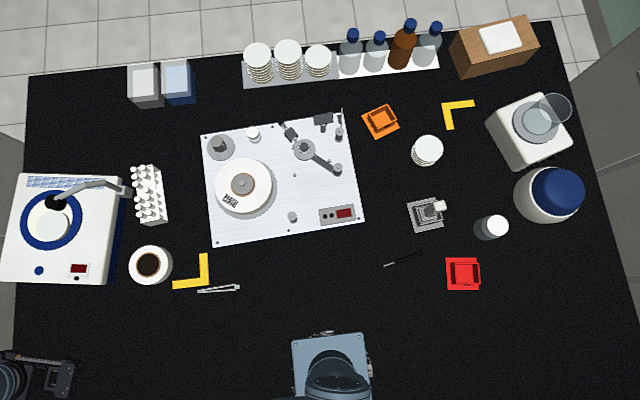

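View pics/side0.png

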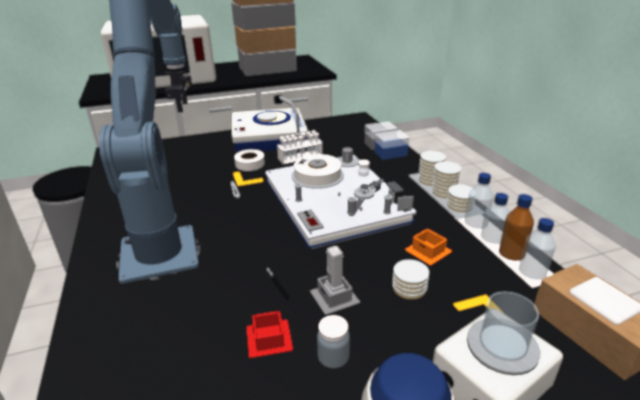

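The scanner could be confused with three cradles in the top view: grey with the stick in it at (425,215), orange at (380,120) and red at (462,273). Only the grey one holds the light grey stick, so I choose that one. Next I'll check it from close up with the wrist camera.

```bash
cat >> h.py <<'E'
from scipy.spatial.transform import Rotation as Ro
def quat(a):
    x=np.array([0,0,-1.]);y=np.array([np.cos(a),np.sin(a),0])
    q=Ro.from_matrix(np.c_[x,y,np.cross(x,y)]).as_quat(); return q[[3,0,1,2]]
def best(pos,a):
    """of a, a+pi: the one with q7 nearer 0"""
    c=[(abs(j[6]),b) for b in (a,a+np.pi) for j in [manip.inverse_kinematics(pos,quat(b))] if j is not None]
    return min(c)[1]
E
python3 - <<'E'
from h import *
q=manip.read_state()['ee_rot']; M=Ro.from_quat(np.roll(q,-1)).as_matrix(); print(M.round(3))
t=[.42,-.35,.31]; az=np.arctan2(-.35,.42)
for k in range(4):
    j=manip.inverse_kinematics(t,quat(az+k*np.pi/2)); print(k,None if j is None else np.round(j,2))
a=best(t,az+np.pi/2); print(a)
manip.movep(t,quat(a))
p=snap('wrist','w1.png'); print(manip.read_state()['clock'],np.round(ray(p,(200,320)),3),p['fx'])
for q,z in dict(scanner=.005,scanner_cradle=0).items():
    for r in manip.place_of(p,q)[:3]: print(q,round(r['score'],2),np.round(r['centre']),np.round(at_z(p,r['centre'],z),3))
E
```

```text
[[ 0.     0.235  0.972]
 [ 0.     0.972 -0.235]
 [-1.     0.     0.   ]]
0 [-0.19  0.47  1.1   1.77 -0.45  1.18  0.35]
1 [ 0.18  0.31  0.54  1.76 -0.18  1.12  1.65]
2 [ 1.4   0.49 -1.07  1.69  0.45  1.24  2.67]
3 [-0.19  0.47  1.1   1.77 -0.45  1.18 -1.22]
4.017650704187987
5.55 [[ 0.475 -0.396  0.456]
 [-0.223  0.196 -0.955]] 296.3287772457137
scanner 0.91 [144. 321.] [ 0.436 -0.362  0.005]
scanner_cradle 0.87 [206. 435.] [ 0.24  -0.439  0.   ]
scanner_cradle 0.64 [144. 320.] [ 0.437 -0.361  0.   ]
```

View pics/w1.png

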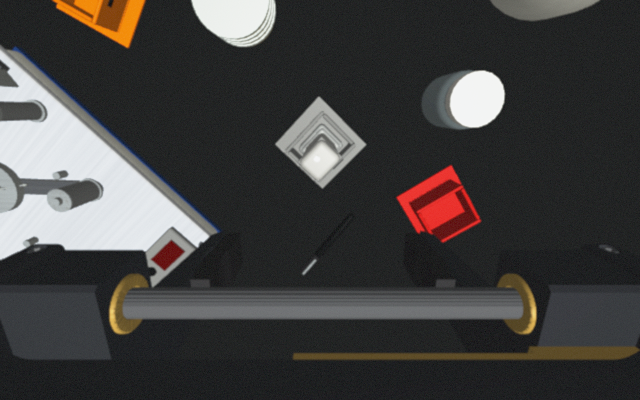

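The wrist view shows the grey cradle with the stick at (320,143). The red one at (440,205) and the orange one at (100,15) are empty. I'll take the foot's heading from its corners and the handle's position from its top face.

```bash
python3 - <<'E'
from h import *
p=snap('wrist'); m=manip.masks_of(p,'scanner_cradle')
m=[r for r in m if abs(r['centre'][1]-320)<25][0]['region'].astype(np.uint8)
g=cv2.cvtColor(p['frame'],cv2.COLOR_RGB2GRAY)
big=((g>80)).astype(np.uint8); n,l=cv2.connectedComponents(big); fm=(l==l[130,300]).astype(np.uint8) ; print(m.sum(),fm.sum())
c=max(cv2.findContours(fm,0,1)[0],key=cv2.contourArea)[:,0,:].astype(float)
W=np.array([at_z(p,(v+.0,u+.0),.005)[:2] for u,v in c],np.float32)
r=cv2.minAreaRect(W*1000); print('foot',r)
# top of handle: bright
tm=((g>205)&(np.hypot(*(np.indices(g.shape)-np.array([158,320])[:,None,None]))<40)).astype(np.uint8)
c=max(cv2.findContours(tm,0,1)[0],key=cv2.contourArea)[:,0,:].astype(float)
W=np.array([at_z(p,(v,u),.156)[:2] for u,v in c],np.float32)
print('top',cv2.minAreaRect(W*1000))
s=manip.read_state(); print(np.round(s['q'],2))
E
```

```text
2762 4268
foot ((437.54217529296875, -360.7350769042969), (100.36238098144531, 96.93446350097656), 6.126635551452637)
top ((437.21600341796875, -361.6583557128906), (23.20026206970215, 29.83787727355957), 5.735013961791992)
[-0.19  0.47  1.1   1.77 -0.45  1.18 -1.22]
```

```bash
python3 - <<'E'
from h import *
d=np.deg2rad
def f(n,pos,angs):
    for a in angs:
        j=manip.inverse_kinematics(pos,quat(d(a))); print(n,a,None if j is None else np.round(j,2))
f('pick',[.4375,-.361,.098],[6,96,186,276])
f('scan',[.52,.232,.28],[6,51,96,141,186,231,276,321])
piv=np.array([.677,-.003])
for s in (0,.5,1.0):
    th=d(-132)-s; f('arm%g'%s,[*(piv+.125*np.array([np.cos(th),np.sin(th)])),.084],[np.rad2deg(th)+90,np.rad2deg(th)-90])
p=snap('top')
print('hub',at_z(p,(183,241),.132))
for q,z in dict(barcode=.113).items():
    print([(r['score'],at_z(p,r['centre'],z).round(3)) for r in manip.place_of(p,q)])
m=manip.masks_of(p,'labeller')[0]['region'].astype(np.uint8)
c=max(cv2.findContours(m,0,1)[0],key=cv2.contourArea)[:,0,:]
print(cv2.minAreaRect(np.array([at_z(p,(v,u),.06)[:2]*1000 for u,v in c],np.float32)))
E
```

```text
pick 6 [ 0.37  0.61  0.32  1.87 -0.28  0.7   0.96]
pick 96 [ 1.35  0.89 -1.08  1.81  0.92  1.04  1.57]
pick 186 [-0.06  0.84  0.98  1.9  -0.89  0.92 -1.67]
pick 276 [ 0.15  0.68  0.64  1.89 -0.57  0.76 -0.36]
scan 6 [-1.16  0.48  0.92  1.75 -0.42  1.12 -0.01]
scan 51 [-0.22  0.38 -0.36  1.7   0.15  1.09  0.26]
scan 96 [ 0.15  0.5  -0.9   1.67  0.42  1.17  0.83]
scan 141 [ 0.25  0.58 -1.07  1.67  0.54  1.22  1.52]
scan 186 [ 0.25  0.58 -1.07  1.67  0.54  1.22  2.31]
scan 231 [-1.22  0.53  1.03  1.75 -0.5   1.14 -2.3 ]
scan 276 [-1.18  0.49  0.94  1.75 -0.44  1.12 -1.57]
scan 321 [-1.1   0.45  0.82  1.75 -0.36  1.1  -0.85]
arm0 -42.0 [-0.27  0.71  0.51  1.8  -0.48  0.76 -0.25]
arm0 -222.0 [ 0.79  0.96 -1.08  1.73  0.96  1.08  1.78]
arm0.5 -70.64788975654116 [-0.46  0.7   0.63  1.91 -0.6   0.73 -0.72]
arm0.5 -250.64788975654116 [ 0.74  0.91 -1.08  1.84  0.95  1.02  1.17]
arm1 -99.29577951308232 [-0.61  0.71  0.69  1.93 -0.65  0.74 -1.28]
arm1 -279.2957795130823 [ 0.42  0.72 -0.72  1.87  0.65  0.81  0.76]
hub [0.57435673 0.19637963 0.132     ]
[]
((604.0963134765625, 88.39785766601562), (380.6080322265625, 468.9244384765625), 3.105372428894043)
```

```bash
python3 - <<'E'
from h import *
a=np.deg2rad(276); c=[.4373,-.361]
manip.set_gripper(.088,20)
manip.movep([*c,.20],quat(a))
print(manip.move_straight([*c,.098],vel=.15,threshold=8), manip.read_state()['force'])
manip.set_gripper(0.0,22); s=manip.read_state(); print(s['clock'],s['opening'],s['force'],s['position'])
manip.move_straight([*c,.28],vel=.15); s=manip.read_state(); print(s['clock'],s['opening'],s['force'],np.round(s['q'],2))
p=snap('side'); w=snap('wrist')
im=np.hstack([cv2.resize(p['frame'][140:340,230:430],(400,400)),cv2.resize(w['frame'],(400,250))[:,:] if 0 else cv2.resize(w['frame'][:,120:520],(400,400))])
cv2.imwrite('pics/lift.png',cv2.cvtColor(im,cv2.COLOR_RGB2BGR))
for k in (6,51,96,276,321,231):
    j=manip.inverse_kinematics([.52,.232,.283],quat(np.deg2rad(k))); print(k,None if j is None else np.round(j,2))
E
```

```text
False [ 0.19573922  0.696297   -0.33025268]
8.5417 0.03545953516628906 [0.01676679 0.02649305 0.8296399 ] [ 0.43730214 -0.36097524  0.09798112]
9.9083 0.036202925118301886 [-0.12719095  0.10115512 -2.97015789] [ 0.    0.45  0.83  1.75 -0.36  1.1  -0.52]
6 [-0.96  0.4   0.61  1.74 -0.25  1.09 -0.17]
51 [-0.97  0.4   0.62  1.74 -0.26  1.09  0.63]
96 [-0.68  0.36  0.24  1.72 -0.09  1.08  1.26]
276 [-1.02  0.42  0.7   1.74 -0.3   1.1  -1.69]
321 [-0.95  0.39  0.59  1.74 -0.25  1.09 -0.96]
231 [-1.17  0.48  0.92  1.75 -0.42  1.13 -2.36]
```

View pics/lift.png

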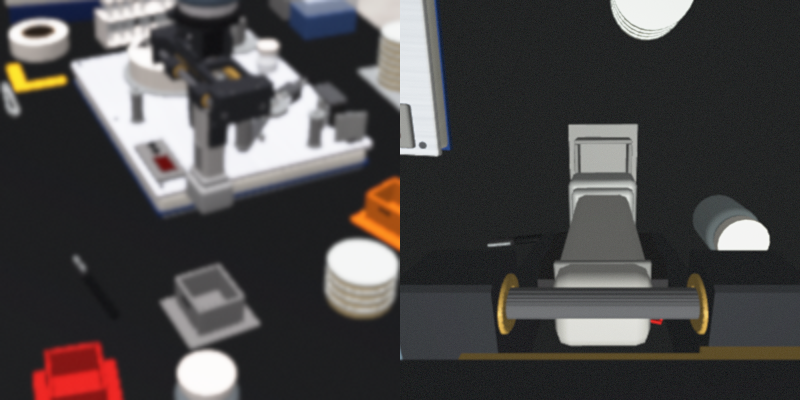

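Gripped upright, and the cradle left behind is empty. On the way to the roll I'll stop 8 cm short and measure the barcode with the wrist camera.

```bash
python3 - <<'E'
from h import *
a=np.deg2rad(6)
manip.movep([.525,.14,.283],quat(a))
w=snap('wrist'); s=manip.read_state(); print(s['clock'],s['opening'],np.round(s['q'],2))
for q,z in dict(barcode=.113,pivot=.072,roller_mid=.098).items():
  print(q,[(round(r['score'],2),np.round(r['centre']),at_z(w,r['centre'],z).round(4)) for r in manip.place_of(w,q)])
print(proj(w,[.519,.233,.113]))
cv2.imwrite('pics/bar.png',cv2.cvtColor(w['frame'],cv2.COLOR_RGB2BGR))
E
```

```text
11.9 0.03621726376117596 [-0.89  0.36  0.71  1.81 -0.26  1.07  0.01]
barcode [(0.57, array([ 83., 341.]), array([0.5321, 0.237 , 0.113 ]))]
pivot []
roller_mid [(0.63, array([343., 358.]), array([ 0.5955, -0.09  ,  0.098 ]))]
[ 85.52224445 327.33442347]
```

View pics/bar.png

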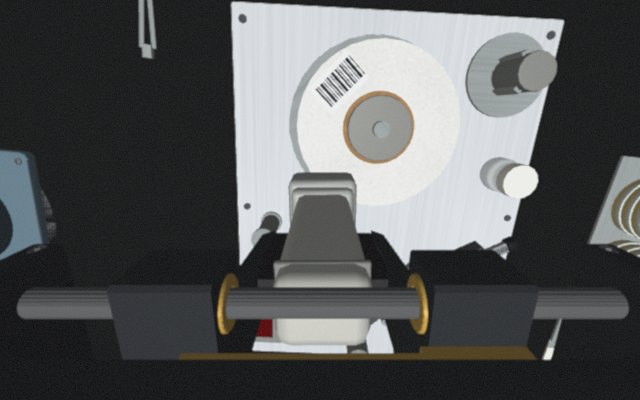

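```bash
python3 - <<'E'
from h import *
a=np.deg2rad(6); b=[.5315,.2375,.276]
manip.move_straight(b,vel=.1)
manip.wait(.3); t0=manip.read_state(); manip.wait(2.5); s=manip.read_state(); print(t0['clock'],s['clock'],s['position'],np.abs(s['joint_vel']).max(),s['opening'])
c=[.4373,-.361]; a=np.deg2rad(276)
manip.movep([*c,.22],quat(a)); manip.wait(.2); print(manip.read_state()['position'])
hit=manip.move_straight([*c,.0985],vel=.1,threshold=6)
s=manip.read_state(); print(hit,s['clock'],s['position'],s['force'],s['opening'])
w=snap('side'); cv2.imwrite('pics/place.png',cv2.cvtColor(cv2.resize(w['frame'][180:340,230:430],(600,480)),cv2.COLOR_RGB2BGR))
E
```

```text
13.4833 15.9833 [0.53150477 0.23748512 0.27599888] 0.0021900467665309595 0.03576438193183733
[ 0.43779936 -0.36045482  0.21997506]
False 19.725 [ 0.43762873 -0.36137058  0.09907965] [ 0.54617972 -0.15824901 -2.51153569] 0.03640444921655939
```

View pics/place.png

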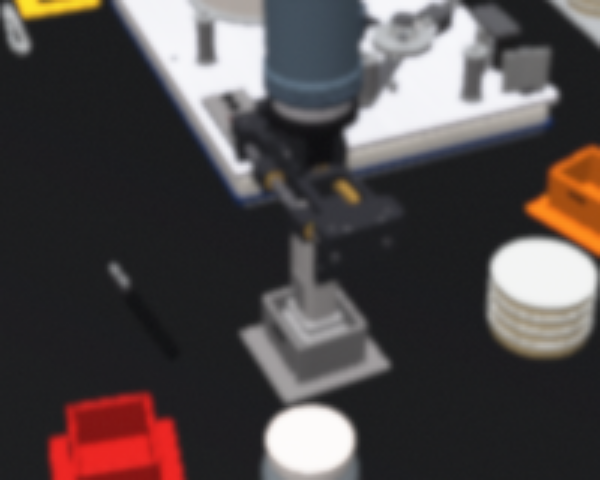

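```bash
python3 - <<'E'
from h import *
c=manip.read_state()['position'][:2]
print(manip.move_straight([*c,.0970],vel=.03,threshold=2.5), manip.read_state()['position'],manip.read_state()['force'])
manip.set_gripper(.088); manip.move_straight([*c,.20],vel=.15)
w=snap('wrist'); 
print([(round(r['score'],2),np.round(r['centre']),at_z(w,r['centre'],.005).round(4)) for r in manip.place_of(w,'scanner')])
v=np.array([.594,-.095])-.09*np.array([.67,.74])
manip.movep([*v,.25],quat(np.deg2rad(-42)))
v2=snap('wrist'); t=snap('top'); s=manip.read_state(); print(s['clock'],np.round(s['q'],2))
O={}
for q,z in dict(pivot=.072,roller_mid=.098,tension_arm=.06).items():
  for n,p in (('w',v2),('t',t)):
    print(n,q,[(round(r['score'],2),np.round(r['centre']),at_z(p,r['centre'],z).round(4)) for r in manip.place_of(p,q)[:2]])
im=np.hstack([cv2.resize(w['frame'][:,160:480],(320,400)),cv2.resize(v2['frame'][:,90:550],(460,400))])
cv2.imwrite('pics/rel.png',cv2.cvtColor(im,cv2.COLOR_RGB2BGR))
E
```

```text
False [ 0.43803419 -0.36163304  0.09791845] [-0.51742892  1.5593543   6.30409142]
[(0.76, array([173., 324.]), array([ 0.4358, -0.3619,  0.005 ]))]
22.85 [-0.57  0.61  1.14  1.82 -0.62  1.12  0.05]
w pivot []
t pivot [(0.94, array([151., 304.]), array([0.6725, 0.0009, 0.072 ]))]
w roller_mid [(0.8, array([ 81., 324.]), array([ 0.5976, -0.0927,  0.098 ]))]
t roller_mid []
w tension_arm []
t tension_arm [(0.92, array([150., 303.]), array([0.6789, 0.0065, 0.06  ])), (0.57, array([217., 423.]), array([ 0.4211, -0.3375,  0.06  ]))]
```

View pics/rel.png

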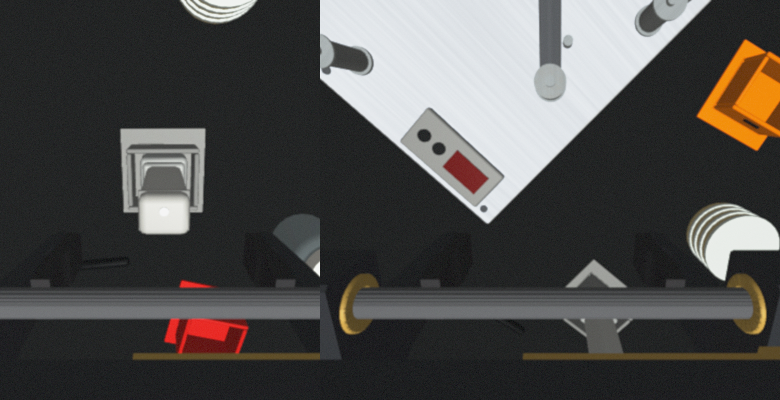

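The scanner stands upright in the grey cradle (left half). The roller's top is at about wrist pixel (320,81). I'll move above it and measure both the pivot and the roller.

```bash
python3 - <<'E'
from h import *
manip.set_gripper(.055)
manip.movep([.578,-.112,.23],quat(np.deg2rad(-42)))
v=snap('wrist'); s=manip.read_state(); print(s['clock'],np.round(s['q'],2))
sd=snap('side')
for q,z in dict(pivot=.072,roller_mid=.098,tension_arm=.06).items():
  for n,p in (('w',v),('s',sd)):
    print(n,q,[(round(r['score'],2),np.round(r['centre']),at_z(p,r['centre'],z).round(4)) for r in manip.place_of(p,q)[:2]])
im=v['frame'].copy()
for X,c in (([.5976,-.0927,.098],(255,0,0)),([.596,-.095,.128],(0,255,0)),([.677,.0,.072],(255,0,0))):
    r=proj(v,X); cv2.drawMarker(im,(int(r[1]),int(r[0])),c,0,10); print(r)
cv2.imwrite('pics/rol.png',cv2.cvtColor(im,cv2.COLOR_RGB2BGR))
E
```

```text
24.225 [-0.61  0.69  1.09  1.76 -0.67  1.13 -0.03]
w pivot [(0.79, array([ 19., 321.]), array([0.676, 0.002, 0.072]))]
s pivot [(0.87, array([196., 363.]), array([ 0.6706, -0.0103,  0.072 ]))]
w roller_mid [(0.79, array([161., 324.]), array([ 0.5944, -0.0935,  0.098 ]))]
s roller_mid [(0.8, array([203., 352.]), array([ 0.6015, -0.0793,  0.098 ])), (0.51, array([173., 362.]), array([0.7115, 0.0978, 0.098 ]))]
w tension_arm [(0.96, array([ 21., 321.]), array([0.6765, 0.0032, 0.06  ]))]
s tension_arm [(0.96, array([199., 365.]), array([ 0.6779, -0.0139,  0.06  ])), (0.46, array([189., 234.]), array([0.2714, 0.2119, 0.06  ]))]
[158.51088416 326.22115277]
[167.53690207 326.99822322]
[ 20.24071911 323.31618813]
```

View pics/rol.png

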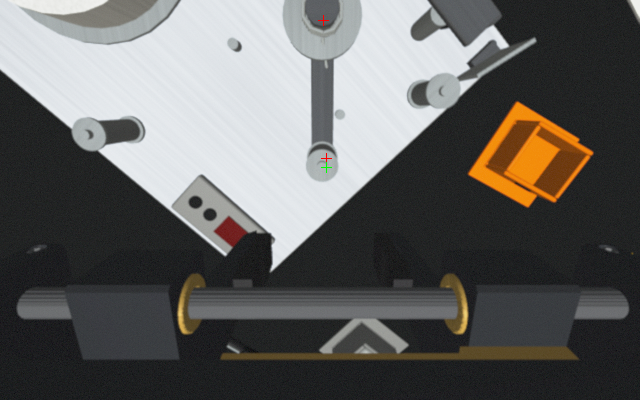

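```bash
cat >> h.py <<'E'
PIV=np.array([.6765,.0015]); TH0=np.arctan2(-.0945,-.0815)
def arm(s,r=.125):
    t=TH0-s; return [*(PIV+r*np.array([np.cos(t),np.sin(t)])),.085], quat(t+np.pi/2)
def rep(m):
    s=manip.read_state(); d=s['position'][:2]-PIV
    print(m,round(s['clock'],2),'swing',round((TH0-np.arctan2(d[1],d[0]))%(2*np.pi),3),'r',round(np.hypot(*d),4),'open',round(s['opening'],4),'F',np.round(s['force'],1),'q',np.round(s['q'],2))
E
python3 - <<'E'
from h import *
manip.set_gripper(.050)
p,q=arm(0)
manip.movep([p[0],p[1],.17],q)
print(manip.move_straight(p,vel=.1,threshold=6)); rep('down')
manip.set_gripper(0,30); rep('grip')
for s in (.1,.2,.3):
    p,q=arm(s); manip.move_straight(p,q,vel=.06); rep(s)
E
```

```text
False
down 26.23 swing 6.279 r 0.1249 open 0.0502 F [-0.   0.9 -0.6] q [-0.52  0.87  0.9   1.8  -0.86  0.91  0.07]
grip 26.7 swing 0.009 r 0.1248 open 0.0275 F [-4.4  2.8  5.9] q [-0.52  0.87  0.9   1.81 -0.86  0.91  0.07]
0.1 27.06 swing 0.085 r 0.1247 open 0.0271 F [ 3.9 -3.6 -2.1] q [-0.55  0.87  0.93  1.83 -0.88  0.91 -0.02]
0.2 27.42 swing 0.183 r 0.1247 open 0.0271 F [ 4.4 -3.5 -3.3] q [-0.59  0.87  0.95  1.86 -0.9   0.91 -0.11]
0.3 27.77 swing 0.297 r 0.1246 open 0.0274 F [ 1.  -1.   2.5] q [-0.62  0.87  0.97  1.88 -0.92  0.92 -0.2 ]
```

Gripped on the roller and tracking the arc well, with the force drop at about 0.29 matching the first click. I'll continue.

```bash
python3 - <<'E'
from h import *
for s in (.4,.5,.6,.7,.8,.9,.96,1.01):
    p,q=arm(s); manip.move_straight(p,q,vel=.06); rep(s)
manip.wait(.5); rep('hold')
t=snap('wrist'); u=snap('top')
for q,z in dict(pivot=.072,roller_mid=.098).items():
  for n,c in (('w',t),('t',u)):
    print(n,q,[(round(r['score'],2),np.round(r['centre']),at_z(c,r['centre'],z).round(4)) for r in manip.place_of(c,q)[:2]])
im=np.hstack([cv2.resize(t['frame'][:,120:520],(400,400)),cv2.resize(u['frame'][90:270,200:380],(400,400))])
cv2.imwrite('pics/arm.png',cv2.cvtColor(im,cv2.COLOR_RGB2BGR))
E
```

```text
0.4 28.13 swing 0.384 r 0.1246 open 0.0272 F [ 4.4 -4.7 -4.1] q [-0.66  0.88  0.99  1.9  -0.95  0.92 -0.3 ]
0.5 28.49 swing 0.483 r 0.1246 open 0.0274 F [ 4.9 -4.8 -3. ] q [-0.7   0.89  1.02  1.92 -0.97  0.93 -0.4 ]
0.6 28.85 swing 0.588 r 0.1246 open 0.0273 F [ 3.1 -3.9 -1.6] q [-0.73  0.9   1.04  1.93 -0.99  0.94 -0.5 ]
0.7 29.21 swing 0.679 r 0.1246 open 0.0272 F [ 3.3 -7.2 -2.2] q [-0.77  0.91  1.06  1.94 -1.    0.95 -0.6 ]
0.8 29.57 swing 0.779 r 0.1246 open 0.0271 F [ 2.  -6.7 -0.6] q [-0.8   0.92  1.08  1.94 -1.02  0.96 -0.71]
0.9 29.93 swing 0.877 r 0.1247 open 0.027 F [ 1.8 -7.8 -0.9] q [-0.83  0.94  1.1   1.94 -1.04  0.98 -0.82]
0.96 30.2 swing 0.935 r 0.1248 open 0.0269 F [ 2.  -8.5 -1. ] q [-0.85  0.95  1.11  1.94 -1.05  0.99 -0.89]
1.01 30.45 swing 0.983 r 0.1248 open 0.0272 F [ 0.2 -9.3  0.6] q [-0.86  0.96  1.12  1.94 -1.06  1.   -0.94]
hold 30.95 swing 0.981 r 0.1248 open 0.0273 F [ 0.9 -7.7 -0.1] q [-0.86  0.95  1.12  1.94 -1.06  1.   -0.94]
w pivot []
t pivot []
w roller_mid [(0.7, array([259., 326.]), array([0.5512, 0.0148, 0.098 ]))]
t roller_mid [(0.58, array([258., 409.]), array([ 0.3036, -0.2624,  0.098 ]))]
```

View pics/arm.png

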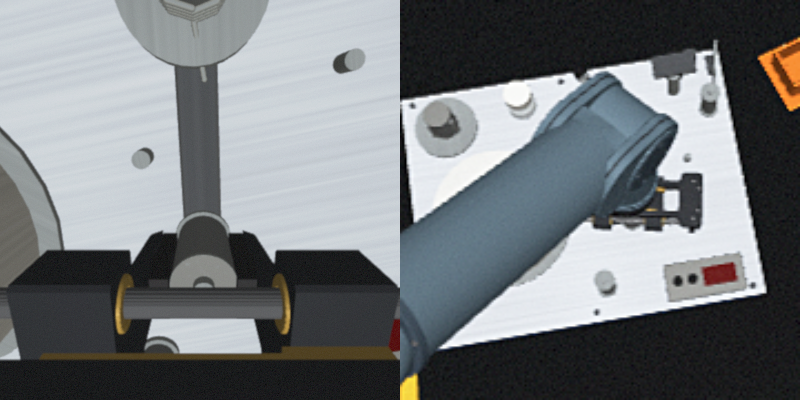

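```bash
python3 - <<'E'
from h import *
rep('end'); print(manip.hand_in())
E
```

```text
end 31.25 swing 0.981 r 0.1248 open 0.0269 F [ 1.1 -8.7  0.2] q [-0.86  0.95  1.12  1.94 -1.06  1.   -0.94]
the job is handed in; nothing more can be done
None
```

The job is done and handed in at about 31 s: the barcode was scanned, the scanner is back in its cradle, and the fingers are holding the tension arm back past the third click.

- **Scan:** I held the scanner straight down about 7 cm above the barcode for 2.5 s, with the arm practically still. The scan height comes from the grasp geometry, not from a direct measurement.
- **Scanner return:** I lowered it to the cradle floor with light contact (about 6 N) before letting go. The wrist picture afterwards showed it standing upright in the grey cradle.
- **Tension arm:** The roller is gripped between the fingers at a swing of about 0.98 rad, from the arm's position (give or take 0.03). That is past the 0.90 rad point and short of the 1.12 rad stop. The wrist force of about 8–9 N matches the spring being carried by the hand.

**Checks that disagreed or were missing:**
- **Clicks:** My force readings were too coarse to show the second and third clicks clearly; only the first stood out. That the third was passed rests on the swing angle.
- **Side camera:** Its roller and pivot estimates were about 1 cm off the wrist camera's, so I used the wrist values, and the grip and arc fitted them.
- **Final view:** The robot hid the pivot from the top camera at the end.
- **Other things on the bench:** I saw no sign of anything being disturbed, but made no separate final check.

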